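# Wind back the fence and hold a bracket seated in the fixture

### The job

Turn the hand crank of the fixture clockwise (seen from above) for its two or so full turns, until the fence has wound all the way back to its end stop. Then push the angle bracket across the bed until its back lies flat along the fence, and with one firm diagonal push press it down onto the bed and back against the fence at the same time, and keep pressing: finish with the fingers still holding it there, not letting go. Leave the other things on the bench where they are.

Things in the scene. Friction and masses are not known exactly. Their poses are not given: they have to be found in the camera images.
- fixture: Fixed dark steel bed plate, 260 (x) x 200 (y) x 12 mm, its top 12 mm above the bench, and a grey gearbox (70 x 70 x 50 mm high) beside its left edge. Origin: on the bench under the fence's middle, 120 mm from the bed's near edge. x points away from the robot, square to the fence (the way it winds back), y along the fence towards the gearbox, z up. Yaw within 0.3 rad.
- bed: The bed plate of the fixture alone; same origin and axes as the fixture.
- fence_face (a point): Middle of the near (bracket) face of the fence, a steel bar 160 mm long along the fixture's y, 20 mm thick, standing 30 mm above the bed; the point lies 15 mm above the bed. x is the face's inward normal, along the fixture's x. It moves with the fence.
- fence: The fence, wound back along the fixture's +x by the crank only, 24 mm a turn; it cannot be pushed along by hand. Origin: on the bed's top under the middle of its near face, axes as the fixture's; at fixture x = 0 when the crank reads 0, at x = 54 mm when fully back on its stop.
- crank (a joint): Crank angle in rad, growing clockwise seen from above; starts between 0 and 1.6, ends at a hard stop at 14.137 (2.25 turns from 0). At 0 its arm points along the fixture's -x, at the stop along the fixture's +y (outwards, away from the bed). Stays where it is left; about 4 N at the knob turns it.
- crank_axis (a point): Point on the crank's vertical axis, at the top face of the crank arm, 65 mm above the bench, at fixture x = -50 mm, y = 160 mm. The crank arm is a steel bar 16 mm wide, 9 mm thick.
- knob_mid (a point): Middle of the crank's upright black knob, 45 mm out from the crank axis, 86 mm above the bench. The knob is round, 20 mm in diameter and 41 mm tall (its top 107 mm above the bench, its foot on the crank arm), and spins freely on its pin, so it can be carried round its circle without turning the gripper.
- bracket: Loose aluminium angle bracket, 0.2 to 0.35 kg, on the bed in front of the fence, askew up to 0.3 rad: foot plate 65 (x) x 90 (y) x 10 mm, upright wall 12 mm thick along its far (+x) edge, top 30 mm above the bed. Gussets 6 mm thick, 20 mm long, 22 mm high stand in the corner at y = -41 and +41 mm. Origin: centre of its underside; its flat back face, at x = +32.5 mm, goes against the fence.
- bracket_corner (a point): Middle of the bracket's inside corner, where the top of the foot plate (10 mm above the bracket's underside) meets the near face of the wall (x = +20.5 mm in the bracket's frame): fingertips pushed down and forwards here press the bracket onto the bed and against the fence together.
- ring_a: Bystander: brass ring, 40 mm across, 18 mm high, on the bench right of the bed. Leave alone.
- ring_b: Bystander: another such brass ring, right of the bed, farther back.
- ring_c: Bystander: another such brass ring, on the bed's far left corner behind the fence's reach.
- cap_a: Bystander: black plastic cap, 32 mm across, 12 mm high, on the bench in front of the bed's near edge.
- cap_b: Bystander: another such black cap, on the bench to the near left.
- driver: Bystander: screwdriver lying on the bench right of the bed.
- glue: Bystander: closed white bottle, 50 mm across, 120 mm tall, standing on the bench to the left.
Things that resemble listed ones, but are neither listed nor needed, are in the scene too. Of the things shaped like the bracket, the aluminium one is meant.

How it is judged:
By the outcome, as a careful person would: the job done as asked, in the order asked, and still so for the second after the job is handed in, while the arm keeps its last pose, push and grip.
It also fails if it takes over 66 s, if anything falls off the work surface, if the arm or the gripper's body presses on something with over 40 N, if the wrist force passes 120 N, or if a joint passes its speed limit or range.

### The arm

A 6-joint arm with a two-finger parallel gripper is mounted at the origin on the work surface. World frame = base frame: x ahead of the robot, y to its left, z up, the work surface at z = 0. Lengths are in m, angles in rad, forces in N, time in s.
With the tool pointing down it reaches from about 0.35 to 0.775 m from the base axis. Payload 7.3 kg.
Tool frame: the origin (TCP) lies on the mounting face of the last link; the fingertips stand 178 mm ahead of it and the grasp point (between the pads) lies 159 mm ahead of it (robot.tcp_to_tips is the distance from the TCP to the fingertips, in m); z points along the fingers, y is the direction in which the jaws open and shut (so a half turn about z gives the same grasp; the last joint's range is limited). The gripper opens to 92 mm and grips with 3 to 60 N. Pads are 19 mm wide; open, the fingers measure 130 mm over their backs; the gripper's body (75 mm by 190 mm) begins 47 mm behind the grasp point.
Start: joints at [0.961, 0.342, 1.524, -0, 1.275, -0.146], TCP at [0.235, 0.47, 0.405] pointing down, gripper open.
Joint ranges: [-2.53, 2.53], [-0.77, 2.02], [0.04, 2.7], [-1, 4.14], [0.28, 2.66], [-3.11, 3.11]. Speed limits (rad/s): [2.57, 2.57, 3.14, 3.14, 3.14, 3.14].

### API

Orientations are given as [roll, pitch, yaw] about the fixed x, y, z axes, in that order (R = Rz(yaw) Ry(pitch) Rx(roll)).
In Python, from cell import robot, viewer gives the robot as it stands.
- The arm moves only by the shell command python3 -m creep 'ROWS' [OPENING] [FORCE]. ROWS is JSON, a list that holds one entry, the list of rows, each a list of 6 numbers: the shift along the world's x, y, z in mm, then the turn, a rotation vector about the world's x, y, z in degrees. A call has 1 to 5 rows; each row shifts and turns the pose as measured when the row begins; what a row does not reach is not made up. A row lasts 1/12 s, in which the tool goes at most 41.7 mm and 7.16 degrees, less where a joint would pass 70% of its speed; a pose out of reach is approached as far as the arm can. A call with a gripper value outside its range is refused whole. OPENING is the closure, from -1 (fully open) to 1 (shut), set as the call begins (- or left out, the last holds). The fingers move at their own pace and stop on an object; FORCE is the grip in N (left out, the last holds). Time passes only in rows, so rows that do not move let the fingers close. It gives the time, the measured TCP pose, the force and the opening at its end, in the units of the state.
- robot.observe(): the state, without advancing time (a new reading comes with each control period).
- viewer.read_camera(name): name is "scene" or "side" or "wrist"; returns the picture (480x640x3 uint8, blue, green, red); there is no depth.
- viewer.camera_model(name): a dict with "fx", "fy", "cx", "cy" (pixels), "k1" (the pictures are not rectified: a ray, as slopes to the right and down, at radius r is drawn at 1 + k1 r^2 times it, then the intrinsics apply), "pose" (4x4, takes a point from camera to world coordinates); the wrist camera has in their place "mount" (4x4, takes a point from camera to tool coordinates, whose origin is the TCP and whose axes are the flange's). Camera axes: x right, y up, looking along -z (the intrinsics and any distortion apply to the point x, -y, -z); pixel columns grow to the right and rows downward; lengths in m; the calibration is good to about 2 mm. A picture is of the moment at which its call begins: read the wrist's pose just before it. camera_model takes no time and is no camera call.
- robot.hand_in(): hands the job in, once; it reports no verdict.
The state is a dict: "time": time; "qpos": joint angles; "qvel": joint speeds; "joint_efforts": joint torques, N m; "tool_pos": TCP position; "tool_rot": TCP orientation; "contact_force": force on the tool from outside, world axes, zero at the start; "torque": the same for the moment, N m; "opening": finger opening in m.
Only numpy, scipy, OpenCV 4.12 (cv2) and the standard library are available. Lean on these libraries where they do the work, as an engineer would, in place of code of your own. Each camera call takes 0.05 s, during which the arm holds its last target. There are 200 camera calls.

## Working session

There is one attempt and no reset: what is moved stays moved. The work goes in short steps, Python scripts to look and compute and a shell command to move; the robot and the scene stay as the last step left them, time stands still between calls to the robot, and variables do not carry over. Pictures are saved under pics/ and viewed, about 8 in all and at most 12, crops included, and the job is handed in when it is done.

```bash
mkdir -p pics; ls; cat > h.py <<'E'
import numpy as np, cv2
from cell import robot, viewer
from scipy.spatial.transform import Rotation as R
def campose(n,s=None):
    m=viewer.camera_model(n)
    if 'pose' in m: return m,np.array(m['pose'])
    s=s or robot.observe()
    T=np.eye(4); T[:3,:3]=R.from_euler('xyz',s['tool_rot']).as_matrix(); T[:3,3]=s['tool_pos']
    return m,T@np.array(m['mount'])
def _kd(m): return np.array([[m['fx'],0,m['cx']],[0,m['fy'],m['cy']],[0,0,1.]]),np.array([m['k1'],0,0,0,0.])
def pix2z(n,uv,z,s=None):
    m,P=campose(n,s);K,d=_kd(m)
    q=cv2.undistortPoints(np.array(uv,float).reshape(-1,1,2),K,d).reshape(-1,2)
    r=np.c_[q[:,0],-q[:,1],-np.ones(len(q))]@P[:3,:3].T
    return P[:3,3]+r*((z-P[2,3])/r[:,2])[:,None]
def w2pix(n,X,s=None):
    m,P=campose(n,s);K,d=_kd(m)
    c=(np.array(X,float).reshape(-1,3)-P[:3,3])@P[:3,:3]
    c=c*[1,-1,-1]
    return cv2.projectPoints(c,np.zeros(3),np.zeros(3),K,d)[0].reshape(-1,2)
E
python3 - <<'E'
from h import *
print(robot.observe())
for n in ('scene','side','wrist'):
    cv2.imwrite(f'pics/{n}0.png',viewer.read_camera(n)); print(viewer.camera_model(n))
E
```

```text
pics
{'time': 0.0, 'qpos': array([ 9.61020213e-01,  3.42685243e-01,  1.52504909e+00,  1.07067905e-05,
        1.27538813e+00, -1.46010158e-01]), 'qvel': array([-2.40705234e-04,  1.46817938e-04, -7.46129563e-04,  1.04863538e-03,
       -2.88098347e-05, -5.89150410e-04]), 'joint_efforts': array([ 1.35168789e-04, -4.31250679e+01, -2.44216722e+01,  7.17248255e-02,
        5.59438672e-02, -1.07883723e-04]), 'tool_pos': array([0.23473957, 0.4694306 , 0.40405302]), 'tool_rot': array([-3.14008061e+00, -2.32703791e-04,  2.67782340e+00]), 'contact_force': array([ 0.50975762, -0.15870379, -0.13863948]), 'torque': array([ 0.01529655,  0.01783852, -0.02579006]), 'opening': 0.09167465462709137}
{'fx': 452.2070094120084, 'fy': 452.2070094120084, 'cx': 315.4133490344868, 'cy': 243.32981163427843, 'k1': -0.10862677138967668, 'pose': array([[ 0.16498162, -0.66980227,  0.72397927,  1.19652822],
       [ 0.98627975,  0.1163348 , -0.11712589, -0.04017981],
       [-0.0057728 ,  0.73336971,  0.67980552,  0.7785787 ],
       [ 0.        ,  0.        ,  0.        ,  1.        ]])}
{'fx': 579.5103294336669, 'fy': 579.5103294336669, 'cx': 315.6429114093814, 'cy': 243.62371566938933, 'k1': -0.06582349702225523, 'pose': array([[ 0.70660657,  0.36092467, -0.60863827, -0.26440012],
       [-0.70746437,  0.34309466, -0.61788366, -0.62193464],
       [-0.01418891,  0.86719054,  0.49777428,  0.66239716],
       [ 0.        ,  0.        ,  0.        ,  1.        ]])}
{'fx': 371.0263587369137, 'fy': 371.0263587369137, 'cx': 323.99137627796847, 'cy': 233.00517116247548, 'k1': 0.009669060617490116, 'mount': array([[-8.97279483e-04,  9.57737599e-01,  2.87641941e-01,
         7.66477677e-02],
       [ 9.99999422e-01,  6.88796008e-04,  8.26003080e-04,
        -7.06923622e-04],
       [ 5.92967586e-04,  2.87642515e-01, -9.57737663e-01,
         1.96756400e-02],
       [ 0.00000000e+00,  0.00000000e+00,  0.00000000e+00,
         1.00000000e+00]])}
```

View pics/scene0.png

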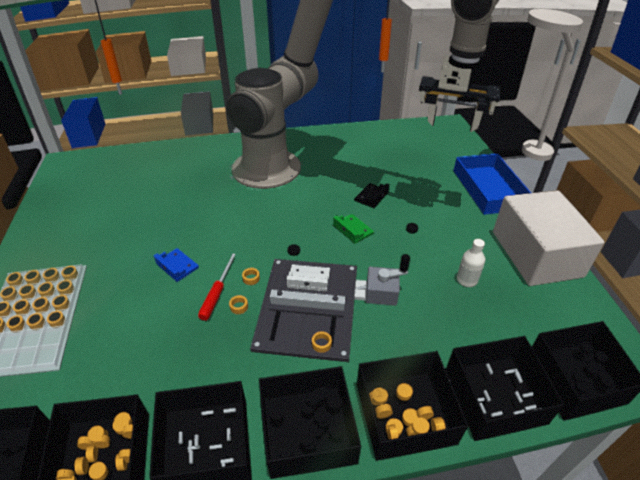

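The scene view looks back toward the robot. The bed is at about (308,308), the fence at (307,300), and the gearbox at (383,285) with the knob at (405,262). Bracket-like things: silver on the bed (308,276), blue (177,263), green (353,227) and black (372,194). The silver one on the bed fits "aluminium". I'll confirm it in an enlarged crop.

```bash
python3 - <<'E'
from h import *
a=cv2.imread('pics/scene0.png')[235:365,235:435]
cv2.imwrite('pics/crop0.png',cv2.resize(a,None,fx=4,fy=4,interpolation=cv2.INTER_CUBIC))
E
```

```text
(no output)
```

View pics/crop0.png

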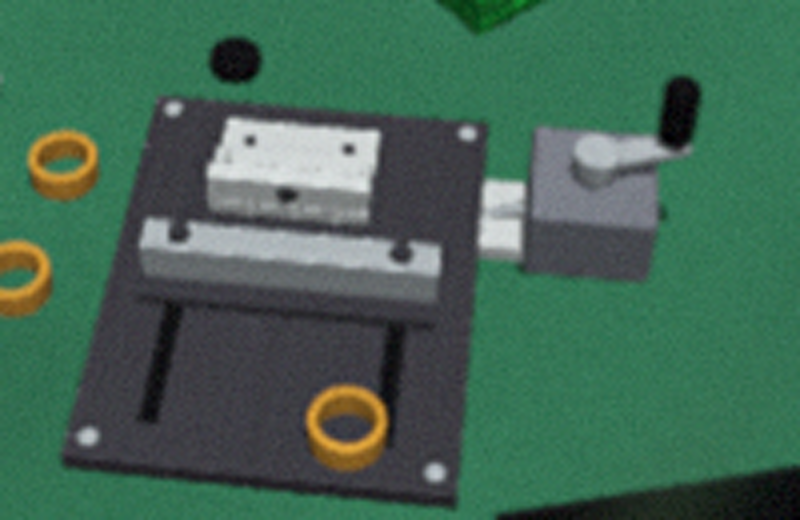

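View pics/side0.png

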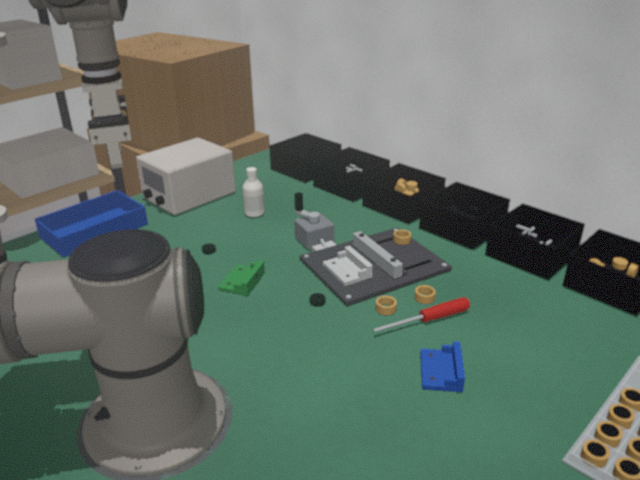

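The crop confirms it: the silver bracket on the bed has its wall facing the fence and two holes in its foot. The crank arm points to about +y (slightly −x), so the crank reads about 1.3. Next I compute the poses.

```bash
python3 - <<'E'
from h import *
from scipy.optimize import least_squares
c=lambda *p: np.array(p,float)/4+235
cor=pix2z('scene',c((158,97),(487,122),(458,495),(64,457)),0.012)
F=np.array([(-.12,-.1),(-.12,.1),(.14,.1),(.14,-.1)])
def tf(p,X): a=p[2];return np.array(X)@np.array([[np.cos(a),np.sin(a)],[-np.sin(a),np.cos(a)]])+p[:2]
p=least_squares(lambda p:(tf(p,F)-cor[:,:2]).ravel(),[.5,0,0]).x
print('fix',p,'res mm',np.round((tf(p,F)-cor[:,:2])*1e3,1).tolist())
ax=tf(p,[(-.05,.16)])[0]; print('axis',ax,'px',(w2pix('scene',[*ax,.065])-235)*4)
k=pix2z('scene',c((686,86)),.106)[0];k2=pix2z('scene',c((680,113)),.086)[0]
for q in (k,k2):
    d=q[:2]-ax; a=np.arctan2(d[1],d[0])-p[2]; print('knob',q,np.hypot(*d),'crank',np.pi-a)
# bracket wall top (z .042): back edge corners crop (208,178),(372,192); foot near corners z .022 (230,118),(380,130)
b=pix2z('scene',c((208,178),(372,192)),.042); f=pix2z('scene',c((230,118),(380,130)),.022)
print('bw',b[:,:2].tolist(),'foot',f[:,:2].tolist(), np.linalg.norm(b[1]-b[0]),np.linalg.norm(f[1]-f[0]))
fe=pix2z('scene',c((143,219),(441,243)),.042); print('fence near top',fe[:,:2].tolist())
g=pix2z('scene',[(469,282),],0.0); print('glue',g)
np.save('fix.npy',p)
E
```

```text
fix [ 0.56018022  0.04707316 -0.28310445] res mm [[-1.8, -1.0], [-0.2, 1.0], [1.7, 1.1], [0.4, -1.1]]
axis [0.55686464 0.21467091] px [[598.11597175 153.57432283]]
knob [0.55404421 0.25979791 0.106     ] 0.045215057237401865 crank 1.225273261480387
knob [0.55433362 0.25907652 0.086     ] 0.04447767902010393 crank 1.2307559224724371
bw [[0.5172715928940016, 0.0054914929099576446], [0.5428647027260833, 0.09280332599425019]] foot [[0.4536145217427282, 0.02518678780736], [0.4782062624996649, 0.10996972974452103]] 0.0909855124039886 0.08827740909755111
fence near top [[0.5412341841746094, -0.03283162902654735], [0.5851442425525887, 0.12228615804555552]]
glue [[5.60303989e-01 4.26385335e-01 1.11022302e-16]]
```

```bash
python3 -m creep '[[[32,-21,0,0,0,2.1],[32,-21,0,0,0,2.1],[32,-21,0,0,0,2.1],[32,-21,0,0,0,2.1],[32,-21,0,0,0,2.1]]]' -1
python3 -m creep '[[[32,-21,0,0,0,0],[32,-21,0,0,0,0],[32,-21,0,0,0,0],[32,-21,-30,0,0,0],[32,-21,-30,0,0,0]]]'
```

```text
time: 0.57
tool_pos: [0.3933, 0.3642, 0.403]
tool_rot: [-3.139, -0.004, 2.882]
contact_force: [-0.4, 1.5, -0.3]
opening: 0.0919
time: 0.98
tool_pos: [0.5505, 0.2595, 0.3554]
tool_rot: [3.139, 0.004, 2.884]
contact_force: [0.1, 0.7, -0.2]
opening: 0.092
```

```bash
python3 -m creep '[[[4,0,-20,0,0,-1.4],[0,0,-20,0,0,0],[0,0,0,0,0,0]]]'
python3 - <<'E'
from h import *
s=robot.observe(); print(s['tool_pos'],s['tool_rot'])
im=viewer.read_camera('wrist')
p=np.load('fix.npy')
for X,col in (([.554,.2595,.107],(0,0,255)),([.5569,.2147,.065],(255,0,0))):
    u=w2pix('wrist',X,s)[0]; print(u); cv2.drawMarker(im,tuple(int(v) for v in u),col,0,12,1)
cv2.imwrite('pics/w1.png',im)
E
```

```text
time: 1.23
tool_pos: [0.5596, 0.2527, 0.3071]
tool_rot: [-3.139, -0.001, 2.849]
contact_force: [-1.1, -0.4, -0.8]
opening: 0.0916
[0.55961549 0.25271514 0.30713483] [-3.13922327e+00 -7.61951453e-04  2.84939859e+00]
[336.33187073 261.43273537]
[268.54983236 260.7187036 ]
```

View pics/w1.png

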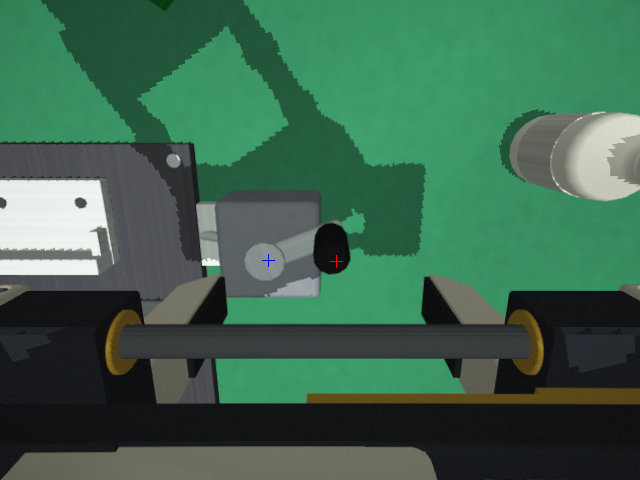

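Hub centre (265,261) agrees with the prediction. The knob top at about (332,257) is 2 mm off, toward the robot and −y. I go down with the jaws half open and close.

```bash
python3 -m creep '[[[-4,3,-10,0,0,0.5],[-3,2,-15,0,0,0],[0,0,-15,0,0,0],[0,0,0,0,0,0]]]' -0.1 20; python3 -c "
from h import *;print(robot.observe()['tool_pos'])"
```

```text
time: 1.62
tool_pos: [0.5517, 0.2607, 0.2722]
tool_rot: [3.138, 0.007, 2.863]
contact_force: [-1.0, -0.2, 0.2]
opening: 0.07
[0.5516835  0.26067975 0.27221823]
```

```bash
python3 -m creep '[[[0,-2,-10,0,0,0],[0,0,-9,0,0,0],[0,0,0,0,0,0]]]' -0.1 20; python3 -m creep '[[[0,0,0,0,0,0],[0,0,0,0,0,0],[0,0,0,0,0,0],[0,0,0,0,0,0],[0,0,0,0,0,0]]]' 1 25
```

```text
time: 1.87
tool_pos: [0.551, 0.2605, 0.2552]
tool_rot: [3.135, 0.011, 2.866]
contact_force: [-0.3, -1.3, 0.7]
opening: 0.0523
time: 2.28
tool_pos: [0.5511, 0.2601, 0.2568]
tool_rot: [3.136, 0.013, 2.867]
contact_force: [-2.7, -12.0, 0.4]
opening: 0.0218
```

```bash
cat > nxt.py <<'E'
import sys; from h import *
st=float(sys.argv[1]) if len(sys.argv)>1 else 24
C=np.array([.5569,.2140]); s=robot.observe(); q=s['tool_pos'][:2]; d=q-C; a=np.arctan2(d[1],d[0])
print('r %.1f phi %.1f z %.4f'%(np.hypot(*d)*1e3,np.degrees(a),s['tool_pos'][2]),'F',np.round(s['contact_force'],1),'yaw',s['tool_rot'][2],'op',s['opening'])
for k in range(15):
    a-=np.radians(st); t=C+.045*np.array([np.cos(a),np.sin(a)]); print(np.round((t-q)*1e3).astype(int).tolist(),end=' '); q=t
    if k%5==4: print()
E
python3 -m creep '[[[0,-2,0,0,0,0],[0,0,0,0,0,0]]]'; python3 nxt.py
```

```text
time: 2.45
tool_pos: [0.5508, 0.2585, 0.257]
tool_rot: [3.134, 0.011, 2.867]
contact_force: [0.1, 0.9, -2.3]
opening: 0.0191
r 44.9 phi 97.8 z 0.2570 F [ 0.1  0.9 -2.3] yaw 2.866579837835309 op 0.019065587975886485
[19, -1] [16, -9] [11, -15] [4, -18] [-3, -18] 
[-11, -15] [-16, -10] [-19, -3] [-18, 5] [-14, 12] 
[-8, 17] [-1, 19] [7, 17] [14, 13] [18, 6]
```

```bash
python3 -m creep '[[[19,-1,0,0,0,0],[16,-9,0,0,0,0],[11,-15,0,0,0,0],[4,-18,0,0,0,0],[-3,-18,0,0,0,0]]]'; python3 nxt.py
```

```text
time: 2.87
tool_pos: [0.5966, 0.1994, 0.2569]
tool_rot: [3.136, 0.003, 2.872]
contact_force: [-4.4, 5.3, -0.4]
opening: 0.0191
r 42.3 phi -20.2 z 0.2569 F [-4.4  5.3 -0.4] yaw 2.872098866125498 op 0.019056826047104205
[-7, -17] [-16, -10] [-18, -3] [-18, 5] [-15, 12] 
[-9, 17] [-1, 19] [6, 18] [13, 13] [17, 7] 
[19, -1] [17, -8] [12, -14] [5, -18] [-3, -19]
```

```bash
python3 -m creep '[[[-9,-16,0,0,0,0],[-16,-10,0,0,0,0],[-18,-3,0,0,0,0],[-18,5,0,0,0,0],[-15,12,0,0,0,0]]]'; python3 nxt.py
```

```text
time: 3.28
tool_pos: [0.5223, 0.1802, 0.2569]
tool_rot: [3.136, 0.012, 2.866]
contact_force: [3.4, -2.7, -1.9]
opening: 0.019
r 48.4 phi -135.7 z 0.2569 F [ 3.4 -2.7 -1.9] yaw 2.8663395163548997 op 0.01897555439468831
[-8, 18] [-3, 19] [5, 18] [12, 14] [17, 8] 
[19, 1] [17, -7] [13, -13] [7, -18] [-1, -19] 
[-9, -17] [-15, -12] [-18, -5] [-18, 3] [-16, 10]
```

```bash
sed -i 's/.5569,.2140/.5540,.2135/' nxt.py; python3 -m creep '[[[-7,18,0,0,0,0],[-3,19,0,0,0,0],[5,18,0,0,0,0],[12,14,0,0,0,0],[17,8,0,0,0,0]]]'; python3 nxt.py
```

```text
time: 3.7
tool_pos: [0.5368, 0.2561, 0.2569]
tool_rot: [-3.131, -0.008, 2.864]
contact_force: [-5.7, 3.0, 0.6]
opening: 0.0194
r 45.9 phi 111.9 z 0.2569 F [-5.7  3.   0.6] yaw 2.8643693496340146 op 0.01944589522274849
[19, 2] [18, -5] [15, -12] [9, -17] [1, -19] 
[-6, -18] [-13, -13] [-17, -7] [-19, 1] [-17, 8] 
[-12, 14] [-5, 18] [3, 19] [10, 16] [16, 10]
```

```bash
python3 -m creep '[[[19,2,0,0,0,0],[18,-5,0,0,0,0],[15,-12,0,0,0,0],[9,-17,0,0,0,0],[1,-19,0,0,0,0]]]'; python3 nxt.py
```

```text
time: 4.12
tool_pos: [0.6006, 0.2143, 0.2571]
tool_rot: [3.14, -0.009, 2.873]
contact_force: [3.7, 4.0, -5.5]
opening: 0.0186
r 46.6 phi 0.9 z 0.2571 F [ 3.7  4.  -5.5] yaw 2.8730264375623125 op 0.018608315706004564
[-5, -18] [-11, -15] [-16, -10] [-19, -2] [-18, 5] 
[-14, 12] [-8, 17] [0, 19] [7, 17] [14, 13] 
[18, 6] [19, -2] [16, -9] [11, -15] [4, -18]
```

```bash
python3 -m creep '[[[-6,-18,0,0,0,0],[-13,-13,0,0,0,0],[-17,-7,0,0,0,0],[-19,1,0,0,0,0],[-17,8,0,0,0,0]]]'; python3 nxt.py
```

```text
time: 4.53
tool_pos: [0.5363, 0.1737, 0.257]
tool_rot: [-3.138, 0.018, 2.87]
contact_force: [-0.9, -13.0, -0.3]
opening: 0.0194
r 43.6 phi -114.0 z 0.2570 F [ -0.9 -13.   -0.3] yaw 2.869663143424498 op 0.019397674606510578
[-16, 10] [-9, 16] [-2, 19] [6, 18] [13, 14] 
[17, 8] [19, 0] [17, -8] [13, -14] [6, -18] 
[-2, -19] [-9, -16] [-15, -11] [-18, -4] [-18, 4]
```

```bash
python3 -m creep '[[[-16,10,0,0,0,0],[-9,16,0,0,0,0],[-2,19,0,0,0,0],[6,18,0,0,0,0],[13,14,0,0,0,0]]]'; python3 nxt.py 15
```

```text
time: 4.95
tool_pos: [0.5208, 0.2468, 0.257]
tool_rot: [-3.125, 0.004, 2.863]
contact_force: [-7.1, 1.8, 3.7]
opening: 0.0193
r 47.0 phi 134.9 z 0.2570 F [-7.1  1.8  3.7] yaw 2.8629135381657114 op 0.01932174849980656
[11, 6] [11, 4] [12, 2] [12, -2] [11, -5] 
[9, -7] [7, -9] [4, -11] [2, -12] [-2, -12] 
[-5, -11] [-7, -9] [-9, -7] [-11, -4] [-12, -2]
```

Remaining is about 61°. I finish it slowly and press into the stop.

```bash
python3 -m creep '[[[11,6,0,0,0,0],[11,4,0,0,0,0],[12,2,0,0,0,0],[11,-1,0,0,0,0],[5,-2,0,0,0,0]]]'; python3 nxt.py 6;python3 -m creep '[[[4,-2,0,0,0,0],[3,-1,0,0,0,0]]]'; python3 nxt.py 5
```

```text
time: 5.37
tool_pos: [0.5688, 0.2604, 0.2569]
tool_rot: [-3.122, -0.006, 2.868]
contact_force: [-3.5, 4.0, 0.6]
opening: 0.0192
r 49.2 phi 72.5 z 0.2569 F [-3.5  4.   0.6] yaw 2.8675538948136143 op 0.019236324026004878
[3, -6] [4, -2] [4, -3] [4, -3] [3, -3] 
[3, -4] [3, -4] [2, -4] [2, -4] [1, -5] 
[1, -5] [0, -5] [0, -5] [-1, -5] [-1, -5] 
time: 5.53
tool_pos: [0.5723, 0.2595, 0.2566]
tool_rot: [-3.122, -0.021, 2.867]
contact_force: [-13.8, 3.5, 7.9]
opening: 0.0191
r 49.5 phi 68.3 z 0.2566 F [-13.8   3.5   7.9] yaw 2.8667402061976497 op 0.01907504541596514
[2, -6] [3, -2] [3, -2] [3, -2] [3, -3] 
[3, -3] [2, -3] [2, -3] [2, -4] [1, -4] 
[1, -4] [1, -4] [0, -4] [0, -4] [0, -4]
```

```bash
python3 -m creep '[[[4,-2,0,0,0,0],[4,-2,0,0,0,0],[0,0,0,0,0,0]]]'; python3 nxt.py 5|head -1
```

```text
time: 5.78
tool_pos: [0.5744, 0.2588, 0.2568]
tool_rot: [-3.122, -0.04, 2.868]
contact_force: [3.0, -3.2, -1.5]
opening: 0.0194
r 49.7 phi 65.8 z 0.2568 F [ 3.  -3.2 -1.5] yaw 2.867700183458969 op 0.01935507482661429
```

```bash
cat > up.py <<'E'
from h import *
s=robot.observe();r=R.from_euler('xyz',s['tool_rot']);p=np.load('fix.npy')
t=R.from_euler('xyz',[np.pi,0,np.pi+p[2]])
print('pos',np.round(s['tool_pos']*1e3,1),'F',np.round(s['contact_force'],1),'turn to upright/yaw deg',np.round(np.degrees((t*r.inv()).as_rotvec()),2),'tip',np.round((s['tool_pos']+r.apply([0,0,robot.tcp_to_tips]))*1e3,1),'t',s['time'])
E
python3 -m creep '[[[0,0,0,0,0,0],[0,0,0,0,0,0],[0,0,0,0,0,0]]]' -0.2; python3 -m creep '[[[0,0,30,0,0,0],[0,0,35,0,0,0],[-15,-20,35,0,0,0],[-20,-30,0,0,0,0],[-20,-30,0,0,0,0]]]';python3 up.py
```

```text
time: 6.03
tool_pos: [0.5745, 0.2583, 0.2573]
tool_rot: [-3.123, -0.037, 2.868]
contact_force: [-0.1, 0.5, -0.9]
opening: 0.0348
time: 6.45
tool_pos: [0.5207, 0.1791, 0.3578]
tool_rot: [-3.123, -0.035, 2.871]
contact_force: [0.1, -1.2, 0.4]
opening: 0.055
pos [520.7 179.1 357.8] F [ 0.1 -1.2  0.4] turn to upright/yaw deg [ 0.47 -2.19 -0.73] tip [513.9 177.6 180. ] t 6.45
```

```bash
python3 -m creep '[[[-5,-35,-10,0.5,-2.2,-0.7],[-4,-30,-10,0,0,0],[-4,-30,-10,0,0,0],[-4,-27,0,0,0,0],[0,0,0,0,0,0]]]' 0.55
python3 up.py; python3 - <<'E'
from h import *
s=robot.observe()
im=viewer.read_camera('wrist')
p=np.load('fix.npy'); c,n=np.cos(p[2]),np.sin(p[2])
for f in ([54,-80,42],[54,80,42],[-29,-51,42],[-29,39,42],[-94,39,22],[-94,-51,22]):
    X=[p[0]+(c*f[0]-n*f[1])/1e3,p[1]+(n*f[0]+c*f[1])/1e3,f[2]/1e3]
    u=w2pix('wrist',X,s)[0]; cv2.drawMarker(im,tuple(int(v) for v in u),(0,0,255),0,12,1)
cv2.imwrite('pics/w2.png',im)
np.save('w2s.npy',np.r_[s['tool_pos'],s['tool_rot']])
E
```

```text
time: 6.87
tool_pos: [0.4993, 0.0482, 0.3312]
tool_rot: [3.139, 0.013, 2.857]
contact_force: [0.4, -0.1, 0.6]
opening: 0.0265
pos [499.3  48.2 331.2] F [ 0.4 -0.1  0.6] turn to upright/yaw deg [0.07 0.73 0.08] tip [501.6  48.  153.2] t 6.8667
```

View pics/w2.png

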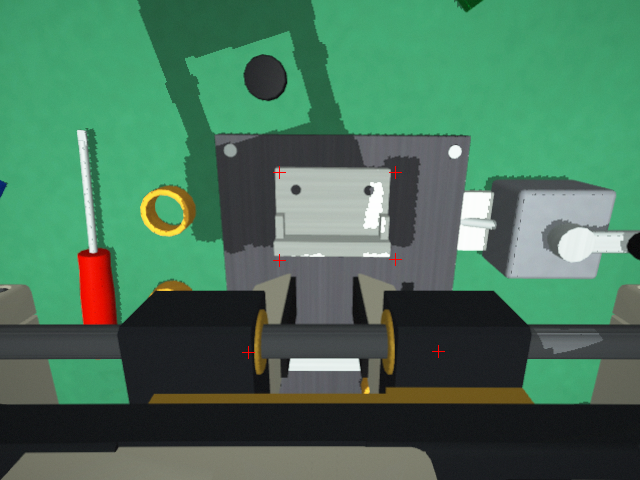

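The bracket is aligned with the fixture to within a degree or so: wall top at (274–390, 237–257), gussets at (279,225) and (384,225). The crank arm points outward at (600,243), and the fence is back, out of the way below the fingers. I compute the offset to the inside corner.

```bash
python3 - <<'E'
from h import *
v=np.load('w2s.npy');s=dict(tool_pos=v[:3],tool_rot=v[3:]);p=np.load('fix.npy')
b=pix2z('wrist',[(274,256),(390,256)],.042,s)[:,:2]; f=pix2z('wrist',[(276,167.5),(390,167.5)],.022,s)[:,:2]
Ri=np.array([[np.cos(p[2]),-np.sin(p[2])],[np.sin(p[2]),np.cos(p[2])]])
for q in(b,f): print(np.round((q-p[:2])@Ri*1e3,1).tolist())
m=((b.mean(0)-p[:2])@Ri)
t=m-[.012+.0095+.006,0]; w=p[:2]+Ri@t
print('tip target before wall',w,'fixture x dir',Ri[:,0])
E
python3 up.py
```

```text
[[-32.4, -55.0], [-32.1, 34.7]]
[[-97.8, -53.2], [-97.5, 34.8]]
tip target before wall [0.49994537 0.05399591] fixture x dir [ 0.96019288 -0.27933786]
pos [499.6  49.6 331.2] F [-0.8  0.3 -0.8] turn to upright/yaw deg [0.   0.74 0.1 ] tip [501.9  49.6 153.2] t 6.9167
```

```bash
python3 -m creep '[[[0,4,-30,0,0.7,0],[0,0,-30,0,0,0],[0,0,-25,0,0,0],[0,0,-15,0,0,0],[0,0,0,0,0,0]]]'; python3 up.py
```

```text
time: 7.33
tool_pos: [0.5019, 0.0556, 0.2312]
tool_rot: [3.137, 0.013, 2.854]
contact_force: [1.0, 0.4, -0.8]
opening: 0.0209
pos [501.9  55.6 231.2] F [ 1.   0.4 -0.8] turn to upright/yaw deg [-0.03  0.76  0.26] tip [504.3  55.6  53.2] t 7.3333
```

```bash
python3 -m creep '[[[-5,-1,-5,0,1.2,0],[0,0,-10,0,0,0],[0,0,-10,0,0,0],[0,0,0,0,0,0]]]'; python3 up.py
python3 - <<'E'
from h import *
im=viewer.read_camera('scene')[225:365,235:435]
cv2.imwrite('pics/s3.png',cv2.resize(im,None,fx=4,fy=4,interpolation=cv2.INTER_CUBIC))
E
```

```text
time: 7.67
tool_pos: [0.4978, 0.0564, 0.2063]
tool_rot: [-3.141, -0.006, 2.856]
contact_force: [-0.6, 0.3, 0.2]
opening: 0.0207
pos [497.8  56.4 206.3] F [-0.6  0.3  0.2] turn to upright/yaw deg [-0.03 -0.33  0.15] tip [496.8  56.5  28.3] t 7.6667
```

View pics/s3.png

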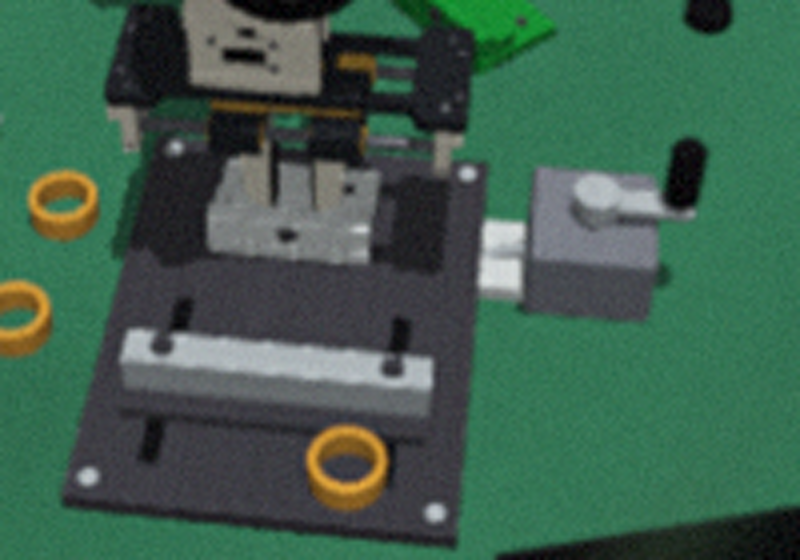

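Both fingertips stand behind the wall, between the gussets and clear of the foot. The fence is fully back and ring_c is undisturbed. Now the push along the fixture x.

```bash
python3 -m creep '[[[7,-2,0,0,-0.3,0],[7,-2,0,0,0,0],[10,-3,0,0,0,0],[10,-3,0,0,0,0],[10,-3,0,0,0,0]]]'; python3 up.py
```

```text
time: 8.13
tool_pos: [0.5443, 0.043, 0.2089]
tool_rot: [3.141, 0.0, 2.857]
contact_force: [-0.5, 0.9, -0.5]
opening: 0.0204
pos [544.3  43.  208.9] F [-0.5  0.9 -0.5] turn to upright/yaw deg [-0.05  0.03  0.11] tip [544.4  43.2  30.9] t 8.1333
```

```bash
python3 -m creep '[[[10,-3,-2,0,0,0],[10,-3,0,0,0,0],[9,-2.5,-1,0,0,0],[7,-2,0,0,0,0],[5,-1.5,0,0,0,0]]]'; python3 up.py
```

```text
time: 8.55
tool_pos: [0.5872, 0.0302, 0.2077]
tool_rot: [3.141, -0.011, 2.855]
contact_force: [-34.3, 12.9, 28.7]
opening: 0.0207
pos [587.2  30.2 207.7] F [-34.3  12.9  28.7] turn to upright/yaw deg [-0.24 -0.61  0.22] tip [585.3  30.9  29.7] t 8.55
```

The force rose a bit early and has a vertical part, so I look before pressing further.

```bash
python3 - <<'E'
from h import *
a=viewer.read_camera('side')[210:310,285:465]; b=viewer.read_camera('scene')[245:355,245:375]
a=cv2.resize(a,(800,444),interpolation=cv2.INTER_CUBIC)[100:400]
b=cv2.resize(b,(354*800//700,300),interpolation=cv2.INTER_CUBIC)
o=np.zeros((600,800,3),np.uint8); o[:300]=a; o[300:,:b.shape[1]]=b
cv2.imwrite('pics/s4.png',o)
E
python3 up.py
```

```text
pos [587.   30.3 207.7] F [-19.    5.2  13.1] turn to upright/yaw deg [-0.22 -0.57  0.2 ] tip [585.2  31.   29.7] t 8.65
```

View pics/s4.png

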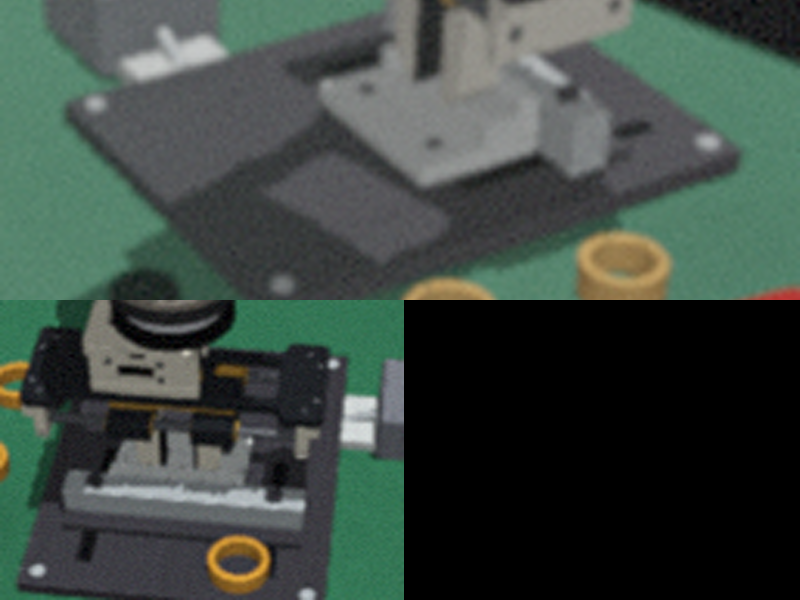

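```bash
python3 -m creep '[[[-3,1,0,-0.2,-0.6,0.2],[0,0,0,0,0,0]]]'; python3 up.py; python3 -m creep '[[[0,0,-3,0,0,0],[0,0,-2,0,0,0]]]'; python3 up.py; python3 - <<'E'
from h import *
p=np.load('fix.npy');c,n=np.cos(p[2]),np.sin(p[2])
for f in ([-11,-55,12],[-11,-55,22],[-11,35,22],[54,-55,12],[54,-55,42]):
    X=[p[0]+(c*f[0]-n*f[1])/1e3,p[1]+(n*f[0]+c*f[1])/1e3,f[2]/1e3]
    u=w2pix('side',X)[0]; print(f,u,(u-[285,210])*4.444-[0,100])
E
```

```text
time: 8.82
tool_pos: [0.5838, 0.0315, 0.2083]
tool_rot: [3.141, -0.001, 2.859]
contact_force: [0.1, 0.4, -0.7]
opening: 0.0209
pos [583.8  31.5 208.3] F [ 0.1  0.4 -0.7] turn to upright/yaw deg [-0.04 -0.07 -0.01] tip [583.5  31.6  30.3] t 8.8167
time: 8.98
tool_pos: [0.5848, 0.0312, 0.2043]
tool_rot: [3.141, 0.002, 2.858]
contact_force: [-5.2, 1.1, 2.5]
opening: 0.0209
pos [584.8  31.2 204.3] F [-5.2  1.1  2.5] turn to upright/yaw deg [-0.03  0.11  0.  ] tip [585.1  31.3  26.3] t 8.9833
[-11, -55, 12] [381.40035944 274.3518562 ] [428.40319733 185.97964897]
[-11, -55, 22] [381.60952491 270.25417014] [429.3327287  167.76953209]
[-11, 35, 22] [358.03990088 250.95645094] [324.58931949  82.01046797]
[54, -55, 12] [406.93125566 265.9237353 ] [541.86250015 148.5250797 ]
[54, -55, 42] [407.86283456 253.70380002] [546.00243678  94.2196873 ]
```

Side view: the predicted flush corners (428,186) and (325,82) match those seen, (425,187) and (320,85), so the bracket is flat on the bed and at the fence. Now down to the foot.

```bash
python3 -m creep '[[[-2,0.6,0,0,0,0],[0,0,-3,0,0,0],[0,0,-2,0,0,0]]]'; python3 up.py; python3 -m creep '[[[0,0,-2,0,0,0],[0,0,-2,0,0,0]]]'; python3 up.py
```

```text
time: 9.23
tool_pos: [0.5838, 0.0314, 0.2001]
tool_rot: [3.14, 0.004, 2.858]
contact_force: [-10.1, 0.3, 26.2]
opening: 0.0204
pos [583.8  31.4 200.1] F [-10.1   0.3  26.2] turn to upright/yaw deg [-0.01  0.26  0.03] tip [584.6  31.4  22.1] t 9.2333
time: 9.4
tool_pos: [0.5837, 0.0314, 0.2002]
tool_rot: [3.14, 0.005, 2.858]
contact_force: [-8.5, 0.8, 20.9]
opening: 0.0207
pos [583.7  31.4 200.2] F [-8.5  0.8 20.9] turn to upright/yaw deg [-0.    0.28  0.02] tip [584.6  31.4  22.2] t 9.4
```

Foot contact at tip z = 22.1 mm, as predicted. Now the diagonal push.

```bash
python3 -m creep '[[[2,-0.6,-1,0,0,0],[3,-0.8,-2,0,0.3,0],[3,-0.8,-2,0,0,0]]]'; python3 up.py
```

```text
time: 9.65
tool_pos: [0.5876, 0.0307, 0.2002]
tool_rot: [-3.141, -0.014, 2.857]
contact_force: [-21.5, 2.9, 30.7]
opening: 0.0207
pos [587.6  30.7 200.2] F [-21.5   2.9  30.7] turn to upright/yaw deg [-0.18 -0.79  0.09] tip [585.1  31.2  22.2] t 9.65
```

```bash
python3 - <<'E'
from h import *
a=viewer.read_camera('side')[225:275,345:425]; b=viewer.read_camera('scene')[270:320,260:350]
a=cv2.resize(a,(800,500),interpolation=cv2.INTER_CUBIC)[:290]
b=cv2.resize(b,(540,300),interpolation=cv2.INTER_CUBIC)
o=np.zeros((600,800,3),np.uint8); o[:290]=a; o[300:,:540]=b
cv2.imwrite('pics/s5.png',o)
E
python3 up.py
```

```text
pos [587.5  30.7 200.2] F [-18.9   4.3  27.9] turn to upright/yaw deg [-0.18 -0.78  0.09] tip [585.1  31.2  22.2] t 9.75
```

View pics/s5.png

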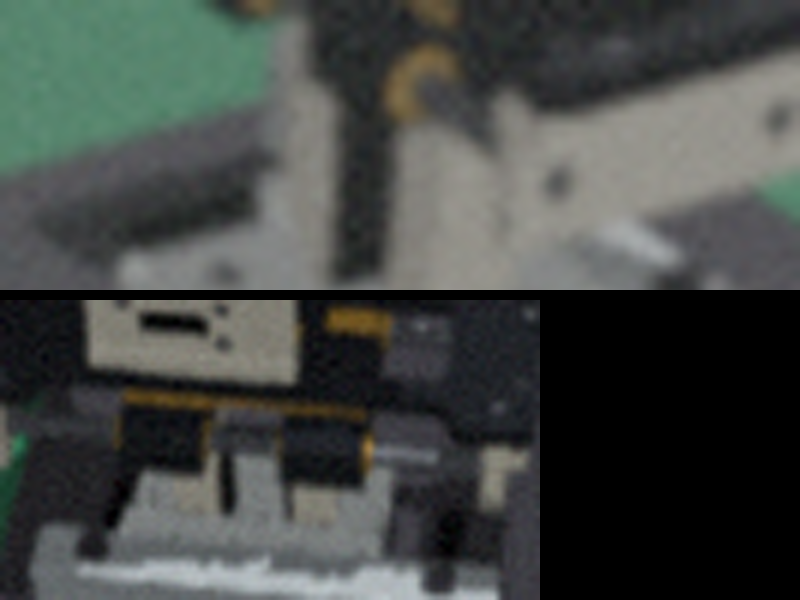

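The wall top and fence top merge with no dark gap at the scene view's lower pane (250,555). As a check that it is not stuck short by friction, I ease the downforce, push level, and then do the final diagonal push.

```bash
python3 -m creep '[[[-2,0.6,2,-0.2,-0.8,0],[3,-0.9,0,0,0,0],[5,-1.5,0,0,0,0],[5,-1.5,0,0,0,0]]]'; python3 up.py
```

```text
time: 10.08
tool_pos: [0.5902, 0.0304, 0.2025]
tool_rot: [-3.139, -0.03, 2.856]
contact_force: [-18.2, 6.3, 15.5]
opening: 0.0208
pos [590.2  30.4 202.5] F [-18.2   6.3  15.5] turn to upright/yaw deg [-0.32 -1.69  0.14] tip [584.9  31.4  24.6] t 10.0833
```

The tip stays at x = 585 under a level push, so it is a hard stop at the fence. Final diagonal press.

```bash
python3 -m creep '[[[-4,1.2,0,-0.3,-1.7,0],[0,0,-3,0,0,0],[3,-0.9,-2,0,0,0],[4,-1.2,-2.5,0,0,0],[4,-1.2,-2.5,0,-0.8,0]]]'; python3 up.py;  python3 -m creep '[[[5,-1.5,-2.5,-0.2,-0.8,0]]]'; python3 up.py
```

```text
time: 10.5
tool_pos: [0.5887, 0.0311, 0.1999]
tool_rot: [-3.141, -0.021, 2.858]
contact_force: [-38.7, 3.4, 50.7]
opening: 0.0205
pos [588.7  31.1 199.9] F [-38.7   3.4  50.7] turn to upright/yaw deg [-0.32 -1.14  0.05] tip [585.1  32.1  22. ] t 10.5
time: 10.58
tool_pos: [0.5891, 0.031, 0.1999]
tool_rot: [-3.14, -0.023, 2.858]
contact_force: [-37.2, 11.1, 49.7]
opening: 0.0207
pos [589.1  31.  199.9] F [-37.2  11.1  49.7] turn to upright/yaw deg [-0.3  -1.31  0.04] tip [585.1  32.   21.9] t 10.5833
```

```bash
python3 - <<'E'
from h import *
for i in range(8): im=viewer.read_camera('side' if i%2 else 'scene'); cv2.imwrite('pics/e%d.png'%(i%2),im)
a=cv2.imread('pics/e1.png')[215:285,310:450]; b=cv2.imread('pics/e0.png')[225:365,195:435]
o=np.zeros((600,720,3),np.uint8); o[:300]=cv2.resize(a,(600,300),interpolation=cv2.INTER_CUBIC)[:,:].copy() if False else cv2.copyMakeBorder(cv2.resize(a,(600,300),interpolation=cv2.INTER_CUBIC),0,0,0,120,0)
o[300:,:514]=cv2.resize(b,(514,300),interpolation=cv2.INTER_CUBIC)
cv2.imwrite('pics/e.png',o)
E
python3 up.py
```

```text
pos [589.   31.2 199.9] F [-34.5   7.9  45.6] turn to upright/yaw deg [-0.28 -1.28  0.02] tip [585.1  32.   22. ] t 10.9833
```

View pics/e.png

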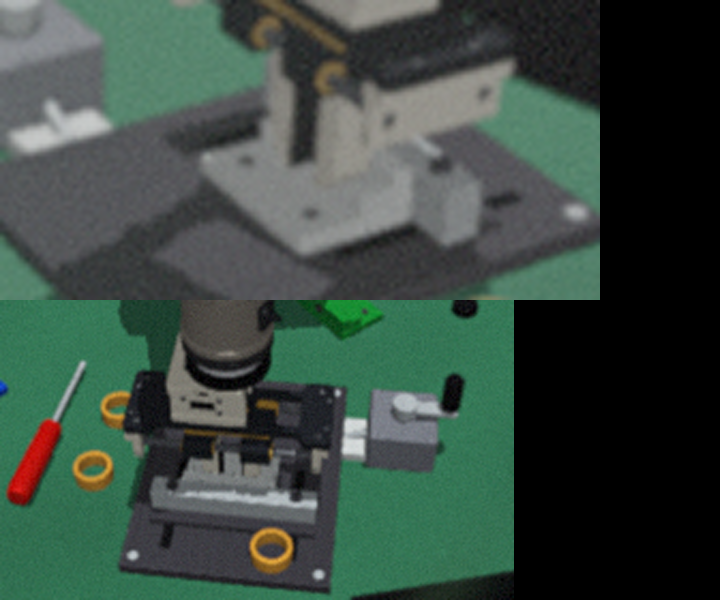

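The bracket lies flat on the bed with its wall against the fence (upper pane, 415,190). The crank arm points outward (lower pane, 430,408). The rings and driver have not moved, and the push is holding at about 35 N back and 46 N down. I hand in.

```bash
python3 -c "
from h import *;print(robot.hand_in())"; python3 up.py
```

```text
the job is handed in; nothing more can be done
None
the job is handed in; nothing more can be done
```

I wound the crank clockwise to its stop, pushed the bracket against the fence, and handed the job in at about 11 s with the fingers still pressing.

- **Crank:** I gripped the knob and carried it round for about two turns. It then stopped moving under push, with the arm pointing outward along the fixture's +y. The knob's angle came out about 2° from the expected stop, which is within my measuring error.
- **Bracket:** I pushed it from inside its wall and pressed diagonally into the inside corner. Just before hand-in the measured force was about 35 N back and 46 N down, and had eased about 8% over the last 0.4 s.
- **Last checks:** the fingertips were at z = 22 mm, as expected on the foot plate. Under a level push they did not move. In the pictures the bracket lies flat with no gap to the fence. The rings and the screwdriver had not moved. I did not check the glue bottle or the near caps in the last picture.
- **Disagreement:** by my fixture fit the bracket's back stopped about 4 mm short of the nominal 54 mm fence position. The level push against a hard stop and the absence of a visible gap made me put this down to calibration and finger width. It was not confirmed any other way.

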